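# Load the dry-block heater and knock its locking pin home

## Robot

A 6-joint arm with a two-finger parallel gripper is mounted at the origin on the work surface. World frame = base frame: x ahead of the robot, y to its left, z up, the work surface at z = 0. Lengths are in m, angles in degrees, forces in N, time in s.
With the tool pointing down it reaches from about 0.25 to 0.725 m from the base axis. Payload 9.7 kg.
Tool frame: the origin (TCP) lies at the very end of the fingers, on their centre line; the grasp point (between the pads) lies 19 mm behind it; y points along the fingers, x is the direction in which the jaws open and shut, and the axes are right-handed (so a half turn about y gives the same grasp; the last joint's range is limited). The gripper opens to 85 mm and grips with 20 to 120 N. Pads are 22 mm wide; open, the fingers measure 114 mm over their backs; the gripper's body (76 mm by 85 mm) begins 54 mm behind the grasp point. The pads swing forward as they close: fully open they stand 13 mm farther back than shut.
Start: joints at [0, 4.979, 10.078, 95.1, 0, 90], TCP at [0.55, -0, 0.231] pointing down, gripper open.
Joint ranges: [-179.16, 179.16], [-48.56, 103.87], [-65.8, 70.77], [-126.05, 130.52], [-82.76, 87.17], [-180, 180]. Speed limits (degrees/s): [127.2, 127.2, 147.25, 180, 180, 180].

## Interface

Orientations are given as [roll, pitch, yaw] about the fixed x, y, z axes, in that order (R = Rz(yaw) Ry(pitch) Rx(roll)).
In Python, from workcell import bot gives the robot as it stands.
- The arm moves only by the shell command python3 -m jog 'ROWS' [FORCE]. ROWS is JSON, a list of rows, each a list of 7 numbers: the closure, from 0 (fully open) to 1 (shut), then the shift along the world's x, y, z in units of 25 mm (1.0 is 25 mm), then the turn, a rotation vector about the world's x, y, z in units of 5 degrees (1.0 is 5 degrees). A call has 1 to 5 rows; each row is the pose to reach, as a shift and turn from the pose commanded when the call began; what a row does not reach only later rows make up. A row lasts 1/10 s, in which the tool goes at most 50 mm and 8.59 degrees, less where a joint would pass 70% of its speed; a pose out of reach is approached as far as the arm can. A call with a gripper value outside its range is refused whole. The fingers move at their own pace and stop on an object; FORCE is the grip in N (left out, the last holds). Time passes only in rows, so rows that repeat a pose let the fingers close. It gives the time, the measured TCP pose, the force and the opening at its end, in the units of the state.
- bot.get_obs(): the state, without advancing time (a new reading comes with each control period).
- bot.camera(name): name is "scene" or "side" or "wrist"; returns (picture, depth): 480x640x3 uint8, red, green, blue; 480x640 float32, m along the optical axis (not along the pixel's ray), 0 where there is no reading.
- bot.camera_model(name): a dict with "fx", "fy", "cx", "cy" (pixels), "rvec" (rotation vector, rad) and "tvec" (3), from world to camera coordinates, as OpenCV has them; the wrist camera has in their place "tool_from_camera" (4x4, takes a point from camera to tool coordinates, whose origin is the TCP and whose axes are the tool frame's). Camera axes: x right, y down, z forward; pixel columns grow to the right and rows downward; lengths in m; the calibration is good to about 2 mm. A picture is of the moment at which its call begins: read the wrist's pose just before it. camera_model takes no time and is no camera call.
- bot.job_done(): hands the job in, once; it reports no verdict.
Trained networks look in the newest picture that a camera, given by its name, has taken for a name from the list of things; names that differ only in an ending like _2 or _b are one class to them, and where a whole thing is asked for, a point or a joint stands for the part that bears it (a point fixed in the world has none). Each returns a list of dicts, best first, with "conf" (0 to 1); they miss things now and then, are a little off and sometimes report something else, mostly with a low value. They report only what shows in the picture. A call takes as long as a camera call. They do not tell look-alikes from the thing itself.
- bot.regions_of(camera, label): "pixels" (480x640 bool, what is visible of it) and "point" ([row, column] in pixels, amid what is visible of it).
The state is a dict: "time": time; "q": joint angles; "qd": joint speeds; "joint_efforts": joint torques, N m; "ee_pos": TCP position; "tcp_rot": TCP orientation; "wrist_force": force on the tool from outside, world axes, zero at the start; "torque": the same for the moment, N m; "opening": finger opening in m.
Only numpy, scipy, OpenCV 4.12 (cv2) and the standard library are available. Lean on these libraries where they do the work, as an engineer would, in place of code of your own. Each camera call takes 0.05 s, during which the arm holds its last target. There are 200 camera calls.

## Task

Set the aluminium well block into the heater's recess so that it sits flush with the heater's top, then take the mallet and knock the slanted yellow locking pin fully home with a brisk blow, square on along the pin. Finally stand the mallet upright on the open bench again and let go; do not push the pin with the gripper, and leave the other things on the bench where they are.

Things in the scene. Friction and masses are not known exactly. Their poses are not given: they have to be found in the camera images.
- heater: dry-block heater, a white box 190 (x) x 160 (y) x 70 mm high, fixed to the bench; origin at the centre of its underside, z up. Its top has a rectangular recess 66 (x) x 86 (y) mm, 30 mm deep, centred 45 mm from the origin along +x; the slanted pin stands in a boss on its -x half, the boss face's centre at (-22, 0, 98) mm
- boss (a point): centre of the slanted end face of the dark steel boss (32 mm across) that carries the pin; axes as pin_top. A grey guard plate (44 mm wide, 4 mm thick) stands on the boss's low side (its -x), parallel to the pin: near face 30 mm from the pin's axis, reaching 30 mm above the boss face
- recess (a point): centre of the recess's floor (40 mm above the bench); axes as the heater's
- pin_top (a point): centre of the top of the locking pin's yellow head (20 mm across, 5 mm thick, on a brass shaft); it moves with the pin. Its z axis points out along the pin, 35 degrees from vertical, leaning to the heater's -x. About 20 mm above the boss face when the pin is up, 5 mm when it is home
- lock_pin (a joint): travel of the sprung locking pin down into its boss (m): 0 fully up, 0.015 fully home. A light spring and a stiff friction fit: about 9 to 12 N moves it, and it stays where it is left
- well_block: aluminium block 62 (x) x 82 (y) x 30 mm high with 12 dark wells on top and a blue lifting rib standing on its middle: 44 mm long (x), 14 mm thick (y), from 30 to 62 mm above the underside. Fits the recess either way round with 2 mm to spare on each side; origin at the centre of its underside, z up
- mallet: palm mallet standing upright on its white striking face: round head 44 mm across and 40 mm high, white then grey, then a square red handle 26 x 26 mm from 40 to 124 mm above the face (black end to 127 mm). Origin at the centre of the striking face, z along the handle, x and y square to the handle's flats
- mouse: grey computer mouse, 100 x 58 x 34 mm; a bystander; origin at the centre of its underside
- spray: tall bottle with a blue cap, 60 mm across, 160 mm high; a bystander; origin at the centre of its underside
- jar: small jar with a green cap, 54 mm across, 75 mm high; a bystander; origin at the centre of its underside
- tip_box: orange box of pipette tips with a clear lid, 82 x 117 x 56 mm; a bystander; origin at the centre of its underside
- tube_rack: green tube rack, 70 x 110 x 47 mm; a bystander; origin at the centre of its underside
- marker: blue marker pen lying down, 12 mm thick, 134 mm long; a bystander; origin at the centre of its underside
- tape_roll: yellow disc of tape, 64 mm across, 22 mm high; a bystander; origin at the centre of its underside
There are look-alikes about, which are no part of the job. Leave any orange look-alike of the mallet alone. Leave any pink look-alike of the well_block alone.

How it is judged:
By the outcome, as a careful person would: the job done as asked, in the order asked, and still so for the second after the job is handed in, with the robot touching nothing.
It also fails if it takes over 58 s, if anything falls off the work surface, if the arm or the gripper's body presses on something with over 40 N, if the wrist force passes 120 N, or if a joint passes its speed limit or range.

## Working session

There is one attempt and no reset: what is moved stays moved. The work goes in short steps, Python scripts to look and compute and a shell command to move; the robot and the scene stay as the last step left them, time stands still between calls to the robot, and variables do not carry over. Pictures are saved under pics/ and viewed, about 8 in all and at most 12, crops included, and the job is handed in when it is done.

```bash
ls; mkdir -p pics; cat > h.py <<'E'
import numpy as np, cv2
from workcell import bot
from scipy.spatial.transform import Rotation as R
def cam(name):
    o=bot.get_obs(); im,d=bot.camera(name); m=bot.camera_model(name)
    if 'rvec' in m:
        Rw=cv2.Rodrigues(np.array(m['rvec'],float))[0]; T=np.eye(4); T[:3,:3]=Rw.T; T[:3,3]=-Rw.T@np.array(m['tvec'],float).ravel()
    else:
        T=np.eye(4); T[:3,:3]=R.from_euler('xyz',o['tcp_rot'],degrees=True).as_matrix(); T[:3,3]=o['ee_pos']; T=T@np.array(m['tool_from_camera'])
    v,u=np.mgrid[:480,:640]
    P=np.stack([(u-m['cx'])/m['fx']*d,(v-m['cy'])/m['fy']*d,d],-1)@T[:3,:3].T+T[:3,3]
    P[d<=0]=np.nan
    return im,P,m,T
def save(n,im): cv2.imwrite('pics/'+n+'.png',im[:,:,::-1])
E
python3 - <<'E'
from h import *
print(bot.get_obs())
for c in ['scene','side']:
    im,P,m,T=cam(c); save(c+'0',im); print(c,T[:3,3].round(3))
    for l in ['heater','well_block','mallet','pin_top','boss','mouse','spray','jar','tip_box','tube_rack','marker','tape_roll']:
        try:
            for r in bot.regions_of(c,l)[:4]:
                q=P[r['pixels']]; q=q[~np.isnan(q[:,0])]
                print(l,round(r['conf'],2),np.array(r['point']).round(),np.median(q,0).round(3),np.percentile(q,2,axis=0).round(3),np.percentile(q,98,axis=0).round(3))
        except Exception as e: print(l,e)
E
```

```text
pics
{'time': 0.0, 'q': array([-2.62887544e-04,  5.00992714e+00,  1.00339172e+01,  9.50978393e+01,
        5.65322745e-04,  9.00009761e+01]), 'qd': array([-0.02244091, -0.05750461,  0.0646367 , -0.05856755, -0.02229845,
       -0.01194754]), 'joint_efforts': array([ 7.68234549e-04, -5.20392072e+01,  4.64802504e+01,  1.63646933e-02,
        2.23589603e-05, -6.77332673e-05]), 'ee_pos': array([5.49778760e-01, 2.89497669e-07, 2.30589501e-01]), 'tcp_rot': array([-8.99994359e+01,  7.38491777e-02, -1.23903412e-03]), 'wrist_force': array([ 0.47152734, -0.40633759, -0.49936481]), 'torque': array([-0.01084804, -0.0155376 , -0.04497706]), 'opening': 0.08564379640205155}
scene [1.005 0.542 0.852]
heater 0.88 [292. 347.] [0.598 0.084 0.069] [ 0.495 -0.022  0.006] [0.692 0.158 0.102]
well_block 0.71 [337. 518.] [0.371 0.36  0.031] [0.32  0.321 0.004] [0.404 0.394 0.063]
well_block 0.57 [358. 471.] [0.492 0.333 0.03 ] [0.449 0.29  0.004] [0.516 0.369 0.063]
mallet 0.84 [174. 294.] [ 0.467 -0.328  0.054] [ 0.381 -0.436  0.   ] [ 0.482 -0.316  0.128]
mallet 0.67 [157. 276.] [ 0.464 -0.423  0.052] [ 0
[... 1743 characters left out ...]
272. 300.] [0.565 0.085 0.067] [ 0.478 -0.014  0.005] [0.684 0.161 0.102]
mouse 0.97 [198. 472.] [ 0.329 -0.418  0.022] [ 0.285 -0.456  0.004] [ 0.379 -0.402  0.036]
spray 0.59 [147. 359.] [ 0.67  -0.384  0.089] [ 0.65  -0.41   0.018] [ 0.699 -0.37   0.158]
tip_box 0.87 [313. 208.] [0.672 0.304 0.055] [0.644 0.239 0.009] [0.722 0.352 0.059]
tip_box 0.15 [252. 214.] [0.802 0.127 0.021] [0.777 0.095 0.002] [0.835 0.154 0.026]
tube_rack 0.88 [186. 333.] [ 0.677 -0.24   0.029] [ 0.508 -0.285  0.   ] [0.708 0.015 0.3  ]
marker 0.52 [309. 380.] [0.361 0.054 0.011] [ 0.354 -0.017  0.   ] [0.369 0.112 0.016]
marker 0.49 [200. 470.] [ 0.329 -0.417  0.022] [ 0.285 -0.455  0.003] [ 0.379 -0.402  0.036]
```

View pics/scene0.png

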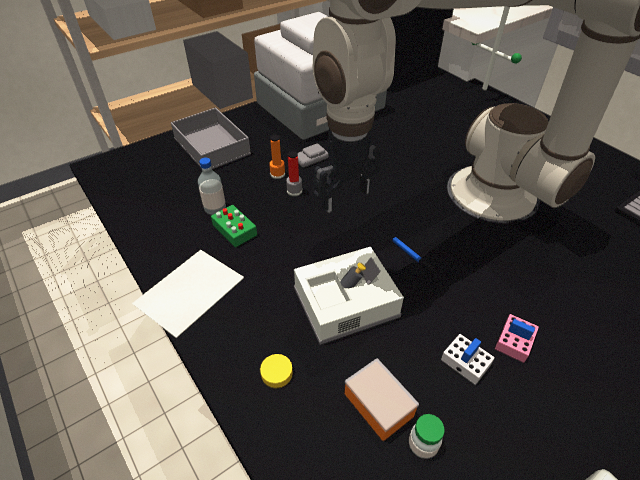

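```bash
python3 - <<'E'
from h import *
out={}
for c in ['scene','side']:
    im,P,m,T=cam(c)
    print(c)
    def top(l,z0,z1,box,name):
        x0,x1,y0,y1=box
        M=(P[...,2]>z0)&(P[...,2]<z1)&(P[...,0]>x0)&(P[...,0]<x1)&(P[...,1]>y0)&(P[...,1]<y1)
        q=P[M][:,:2]
        if len(q)<5: print(name,'few');return
        r=cv2.minAreaRect((q*1000).astype(np.float32)); print(name,len(q),np.round(r[0],1),np.round(r[1],1),round(r[2],1),'z',np.median(P[M][:,2]).round(4),'rgb',np.median(im[M],0))
    top(0,.056,.07,(.3,.44,.28,.42),'blkA rib')
    top(0,.056,.07,(.44,.54,.26,.40),'blkB rib')
    top(0,.024,.034,(.3,.44,.28,.42),'blkA top')
    top(0,.024,.034,(.44,.54,.26,.40),'blkB top')
    top(0,.122,.135,(.4,.5,-.37,-.28),'malA')
    top(0,.122,.135,(.4,.5,-.47,-.375),'malB')
    top(0,.064,.074,(.45,.75,-.05,.2),'heater top')
    top(0,.034,.046,(.6,.70,.0,.2),'recess floor')
    for r in bot.regions_of(c,'pin_top')[:1]:
        M=r['pixels']; yel=(im[...,0]>150)&(im[...,2]<100)&M
        q=P[yel]; q=q[~np.isnan(q[:,0])]; print('yellow',len(q),q.mean(0).round(4)); 
        C=q-q.mean(0); print(np.linalg.svd(C,full_matrices=False)[2][2])
E
```

```text
scene
blkA rib 158 [358.4 354.7] [15.3 43.4] 23.2 z 0.0615 rgb [ 44.  107.  210.5]
blkB rib 157 [480.6 327.2] [45.4 14.5] 10.1 z 0.0616 rgb [ 46. 110. 216.]
blkA top 716 [357.7 354.6] [84.9 62.2] 22.4 z 0.0301 rgb [248. 148. 177.]
blkB top 975 [480.3 327.1] [65.3 82.1] 10.8 z 0.0302 rgb [247. 240. 234.]
malA 66 [ 461.1 -336.5] [30.5 24.3] 56.4 z 0.1269 rgb [35.5 31.  33. ]
malB 61 [ 457.3 -433.1] [29.5 25.4] 56.5 z 0.1264 rgb [36. 33. 33.]
heater top 3646 [585.1  61.2] [164. 192.] 75.5 z 0.0702 rgb [248. 247. 235.]
recess floor 823 [633.8  67.9] [126.6 100.7] 76.0 z 0.0403 rgb [248. 247. 235.]
yellow 0 [nan nan nan]<stdin>:22: RuntimeWarning: Mean of empty slice.
  ret = um.true_divide(
<stdin>:23: RuntimeWarning: Mean of empty slice.
Traceback (most recent call last):
IndexError: index 2 is out of bounds for axis 0 with size 0
```

View pics/side0.png

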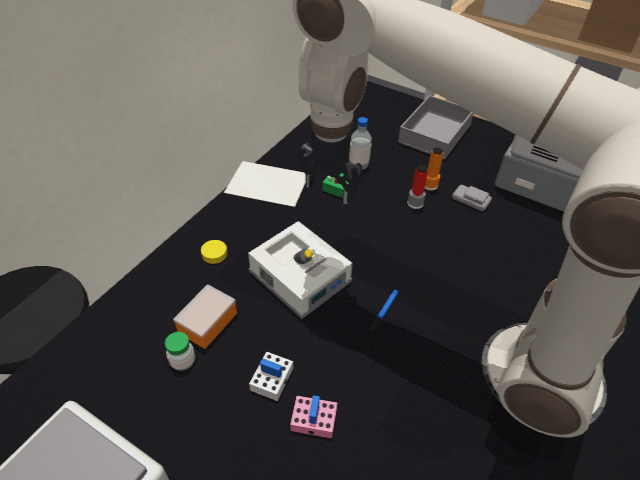

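Scene view: the white/silver block is at (466,357) and its pink look-alike at (518,335). The red mallet is at (293,175) and its orange look-alike at (277,158). The heater is at (348,292) with the yellow pin at (360,267). I choose the silver block (world ≈0.480, 0.327) and the red mallet (≈0.461, -0.336), and check both in a crop.

```bash
cat >> h.py <<'E'
def top(im,P,z0,z1,box,name,col=None):
    x0,x1,y0,y1=box
    with np.errstate(invalid='ignore'): M=(P[...,2]>z0)&(P[...,2]<z1)&(P[...,0]>x0)&(P[...,0]<x1)&(P[...,1]>y0)&(P[...,1]<y1)
    if col is not None: M&=col
    q=P[M]
    if len(q)<8: print(name,'few',len(q)); return
    r=cv2.minAreaRect((q[:,:2]*1000).astype(np.float32)); print(name,len(q),np.round(r[0],1),np.round(r[1],1),round(r[2],1),'z',np.median(q[:,2]).round(4),'rgb',np.median(im[M],0))
def yellow(im,P,box=(.5,.62,.02,.12)):
    h=cv2.cvtColor(im,cv2.COLOR_RGB2HSV); M=(h[...,0]>18)&(h[...,0]<35)&(h[...,1]>150)&(h[...,2]>90)&(P[...,0]>box[0])&(P[...,0]<box[1])&(P[...,1]>box[2])&(P[...,1]<box[3])
    q=P[M]; print('yellow',len(q),q.mean(0).round(4),q.min(0).round(4),q.max(0).round(4)); return q
E
python3 - <<'E'
from h import *
ims=[]
for c in ['scene','side']:
    im,P,m,T=cam(c); print(c)
    top(im,P,.056,.07,(.44,.54,.26,.40),'blk rib'); top(im,P,.024,.034,(.44,.54,.26,.40),'blk top')
    top(im,P,.12,.135,(.4,.5,-.37,-.28),'mal top')
    top(im,P,.03,.045,(.4,.5,-.37,-.28),'mal head')
    top(im,P,.066,.074,(.45,.75,-.05,.2),'heater top')
    # inliers of the recess floor
    top(im,P,.037,.043,(.59,.665,.01,.1),'floor')
    yellow(im,P)
    bx=[(420,310,140,105),(240,125,140,105),(290,235,140,105)] if c=='scene' else [(235,335,140,105),(370,130,140,105),(240,215,140,105)]
    ims.append(np.hstack([cv2.resize(im[y:y+h,x:x+w],(264,198),interpolation=3) for x,y,w,h in bx]))
save('crop',np.vstack(ims))
E
```

```text
scene
blk rib 153 [480.6 327.2] [45.7 13.7] 10.5 z 0.0617 rgb [ 46. 111. 216.]
blk top 976 [480.8 326.9] [65.1 82.3] 10.7 z 0.0302 rgb [246.5 239.  233. ]
mal top 75 [ 460.8 -336.9] [29.  24.3] 56.2 z 0.1269 rgb [36. 30. 33.]
mal head 105 [ 463.7 -332.5] [40.8 42.4] 67.2 z 0.0394 rgb [91. 80. 79.]
heater top 3555 [585.2  61.5] [163.5 191.3] 75.9 z 0.0702 rgb [248. 247. 235.]
floor 612 [622.4  41.9] [70.7 59.1] 76.3 z 0.0403 rgb [248. 247. 236.]
yellow 60 [0.5597 0.0705 0.1115] [0.5488 0.0612 0.0976] [0.5684 0.0789 0.1198]
side
blk rib 154 [479.1 329.3] [43.5 15.7] 9.6 z 0.061 rgb [ 60.  128.  209.5]
blk top 827 [479.4 329.8] [62.7 83.7] 10.7 z 0.0299 rgb [208. 206. 207.]
mal top 74 [ 459.9 -335.4] [27.1 29.4] 63.0 z 0.1257 rgb [42. 38. 40.]
mal head 108 [ 458.9 -329.1] [43.3 33.8] 11.0 z 0.0378 rgb [96.5 81.  82. ]
heater top 3053 [585.4  63.6] [163.5 193.2] 75.7 z 0.0696 rgb [229. 228. 220.]
floor 331 [638.7  44.4] [71.4 47.7] 83.7 z 0.0397 rgb [232. 230. 220.]
yellow 51 [0.5537 0.073  0.1126] [0.5457 0.0626 0.1057] [0.562  0.0814 0.118 ]
```

View pics/crop.png

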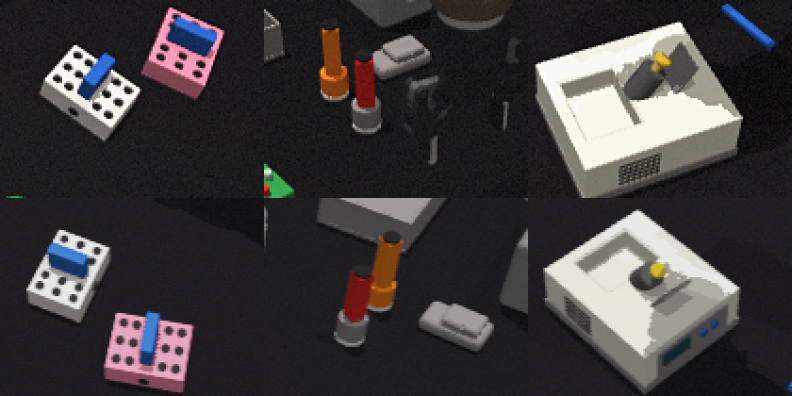

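The crop confirms it: the silver block and the red mallet are the right ones, and the pin is up, leaning away from the recess.

```bash
cat > to.py <<'E'
import sys; from h import *
# to.py x y z(mm) yaw tilt az : tool jaws at yaw, pointing down, then tilted forward by tilt deg about az direction
a=[float(v) for v in sys.argv[1:]]
o=bot.get_obs(); G=R.from_euler('z',a[3],degrees=True)*R.from_euler('x',-90,degrees=True)
if len(a)>4:
    az=np.radians(a[5]); G=R.from_rotvec(np.radians(a[4])*np.array([np.sin(az),-np.cos(az),0]))*G
C=R.from_euler('xyz',o['tcp_rot'],degrees=True)
print('t',round(o['time'],2),'units',((np.array(a[:3])/1000-o['ee_pos'])/.025).round(2),((G*C.inv()).as_rotvec(degrees=True)/5).round(2),'F',o['wrist_force'].round(1),'open',round(o['opening'],4),'q',o['q'].round(0))
E
python3 -m jog '[[0,-2.8,13.1,-2.8,0,0,20.1],[0,-2.8,13.1,-2.8,0,0,20.1],[0,-2.8,13.1,-2.8,0,0,20.1],[0,-2.8,13.1,-2.8,0,0,20.1],[0,-2.8,13.1,-2.8,0,0,20.1]]' ; python3 to.py 480 328 160 100.6
```

```text
time: 2.0
ee_pos: [0.4981, 0.2411, 0.1799]
tcp_rot: [-90.0, -0.0, 43.3]
wrist_force: [1.7, -0.4, 0.3]
opening: 0.0856
t 2.0 units [-0.72  3.48 -0.8 ] [-0.    0.   11.46] F [ 1.7 -0.4  0.3] open 0.0856 q [26.  5.  4. 89. -0. 73.]
```

```bash
python3 -m jog '[[0,-0.7,3.5,-0.8,0,0,11.4],[0,-0.7,3.5,-0.8,0,0,11.4],[0,-0.7,3.5,-0.8,0,0,11.4],[0,-0.7,3.5,-0.8,0,0,11.4],[0,-0.7,3.5,-0.8,0,0,11.4]]' >/dev/null;  python3 to.py 480 328 160 100.6
```

```text
t 2.5 units [-0.04  0.03  0.  ] [ 0.   -0.    2.85] F [-0.9 -1.2 -0.1] open 0.0858 q [34.  9.  6. 88. -0. 38.]
```

```bash
python3 -m jog '[[0,0,0,0,0,0,2.8],[0,0,0,0,0,0,2.8],[0,0,0,0,0,0,2.8]]' >/dev/null;  python3 - <<'E'
from h import *
im,P,m,T=cam('wrist'); save('w1',im)
top(im,P,.056,.07,(.44,.54,.26,.40),'blk rib'); top(im,P,.024,.034,(.44,.54,.26,.40),'blk top')
E
python3 to.py 480 328 36 100.6
```

```text
blk rib 1620 [479.7 327.7] [44.2 13.7] 9.9 z 0.0628 rgb [ 90.5 150.  234.5]
blk top 9074 [479.8 327.7] [62.2 82.4] 10.2 z 0.031 rgb [232. 225. 217.]
t 2.85 units [-0.05  0.05 -4.96] [ 0.   -0.    0.16] F [-0.9  0.4 -0.4] open 0.0856 q [34.  8.  6. 88.  0. 24.]
```

```bash
python3 -m jog '[[0.4,-0.05,0.05,-1.6,0,0,0],[0.4,-0.05,0.05,-3.2,0,0,0.06],[0.4,-0.05,0.05,-4.6,0,0,0.06],[0.4,-0.05,0.05,-4.96,0,0,0.06],[0.4,-0.05,0.05,-4.96,0,0,0.06]]' 60; python3 to.py 479.8 327.7 36 100.1
python3 -m jog '[[1,0,0,0,0,0,0],[1,0,0,0,0,0,0],[1,0,0,0,0,0,0],[1,0,0,0,0,0,0],[1,0,0,0,0,0,0]]' 60; python3 to.py 479.8 327.7 156 100.1
```

```text
time: 3.35
ee_pos: [0.4795, 0.3276, 0.0353]
tcp_rot: [-89.9, 0.1, 100.1]
wrist_force: [-0.2, 0.4, 0.2]
opening: 0.0512
t 3.35 units [0.01 0.01 0.03] [ 0.02 -0.02 -0.01] F [-0.2  0.4  0.2] open 0.0512 q [34. 10. -6. 74. -0. 24.]
time: 3.85
ee_pos: [0.4812, 0.3288, 0.0384]
tcp_rot: [-90.2, -0.1, 100.2]
wrist_force: [0.2, -0.3, 7.4]
opening: 0.0128
t 3.85 units [-0.06 -0.04  4.71] [-0.02  0.03 -0.02] F [ 0.2 -0.3  7.4] open 0.0128 q [34. 10. -6. 74.  0. 24.]
```

```bash
python3 -m jog '[[1,0,0,1,0,0,0],[1,0,0,2.5,0,0,0],[1,0,0,4,0,0,0],[1,0.9,-1.7,4.7,0,0,-1],[1,1.8,-3.4,4.8,0,0,-2]]' 60; python3 -m jog '[[1,0.9,-1.7,0,0,0,-1],[1,1.8,-3.4,0,0,0,-2],[1,2.7,-5,0,0,0,-2.9],[1,3.5,-6.5,0,0,0,-2.9],[1,4.16,-7.65,0,0,0,-2.9]]';python3 -m jog '[[1,0,0,0,0,0,0],[1,0,0,0,0,0,0]]'; python3 to.py 628.9 51.5 158 75.8
python3 - <<'E'
from h import *
for c in ['scene','side','wrist']:
    im,P,m,T=cam(c); print(c)
    if c!='side': save('a_'+c,im)
    print(np.nanmin(P[...,2]))
    for z in [(.17,.19),(.140,.158)]: top(im,P,z[0],z[1],(.58,.68,-.01,.12),'z%s'%(z,))
    h=cv2.cvtColor(im,cv2.COLOR_RGB2HSV); 
    top(im,P,.066,.074,(.45,.75,-.05,.2),'heater top')
    yellow(im,P)
E
```

```text
time: 4.35
ee_pos: [0.5262, 0.2437, 0.1598]
tcp_rot: [-90.3, -0.1, 90.2]
wrist_force: [0.9, -0.0, -3.7]
opening: 0.0131
time: 4.85
ee_pos: [0.6299, 0.0493, 0.1564]
tcp_rot: [-90.0, 0.0, 75.6]
wrist_force: [0.0, 1.6, -3.4]
opening: 0.0125
time: 5.05
ee_pos: [0.6292, 0.0511, 0.156]
tcp_rot: [-90.0, -0.0, 75.6]
wrist_force: [-0.5, 0.7, -3.0]
opening: 0.013
t 5.05 units [-0.01  0.02  0.08] [-0.   -0.01  0.03] F [-0.5  0.7 -3. ] open 0.013 q [ 5. 15. 14. 88.  0. 19.]
scene
-0.7666000271626685
z(0.17, 0.19) 131 [635.3  53.9] [30.9 35.7] 53.6 z 0.1788 rgb [25. 47. 87.]
z(0.14, 0.158) 688 [628.4  51.4] [85.8 62.6] 75.3 z 0.1478 rgb [122. 116. 112.]
heater top 2974 [585.4  62.3] [164.2 191.5] 75.8 z 0.0703 rgb [169. 168. 151.]
yellow 56 [0.5599 0.0714 0.1111] [0.5485 0.0635 0.0995] [0.5679 0.0791 0.1194]
side
-0.6668997966849481
z(0.17, 0.19) 147 [626.1  58.4] [36.3 30.8] 33.7 z 0.1793 rgb [24. 49. 78.]
z(0.14, 0.158) 556 [626.5  54. ] [85.6 65.4] 75.9 z 0.147 rgb [116. 112. 111.]
heater top 2730 [586.   64.6] [163.9 194. ] 76.4 z 0.0695 rgb [157. 156. 147.]
yellow 52 [0.5542 0.0722 0.1121] [0.5463 0.0628 0.1008] [0.5616 0.081  0.119 ]
wrist
-0.002275773380913504
z(0.17, 0.19) 7687 [627.4  53. ] [38.  40.3] 34.2 z 0.1806 rgb [21. 45. 82.]
z(0.14, 0.158) 18965 [625.4  53.4] [82.5 58.9] 75.6 z 0.1488 rgb [123. 117. 110.]
heater top 57705 [590.1  60.9] [161.1 180.1] 75.7 z 0.0709 rgb [237. 235. 218.]
yellow 1678 [0.5558 0.0696 0.114 ] [0.5433 0.0602 0.0739] [0.5678 0.079  0.1208]
```

```bash
python3 -m jog '[[1,0.02,0,-1,0,0,0.06],[1,0.02,0,-1.6,0,0,0.06],[1,0.02,0,-1.6,0,0,0.06]]'; python3 - <<'E'
from h import *
for c in ['scene','side']:
    im,P,m,T=cam(c); print(c); save('b_'+c,im)
    top(im,P,.100,.12,(.58,.68,-.01,.12),'blk'); top(im,P,.066,.074,(.45,.75,-.05,.2),'heater top')
    i2=im[200:360,240:440] if c=='scene' else im[190:350,210:410]
    save('bc_'+c,cv2.resize(i2,(400,320),interpolation=3))
a=np.hstack([cv2.imread('pics/bc_%s.png'%c) for c in ['scene','side']]); cv2.imwrite('pics/b.png',a)
E
```

```text
time: 5.5
ee_pos: [0.6289, 0.0524, 0.1143]
tcp_rot: [-89.9, 0.0, 76.1]
wrist_force: [0.0, -1.3, -2.7]
opening: 0.013
scene
blk 656 [618.5  55.4] [84.1 82.4] 75.9 z 0.1062 rgb [120. 114. 109.]
heater top 2951 [585.1  61.4] [164.5 192.1] 75.9 z 0.0702 rgb [166. 164. 148.]
side
blk 531 [620.9  56.8] [83.4 82.4] 76.6 z 0.1064 rgb [117. 113. 111.]
heater top 2735 [585.6  64. ] [164.2 193.4] 75.8 z 0.0695 rgb [157. 157. 147.]
```

View pics/b.png

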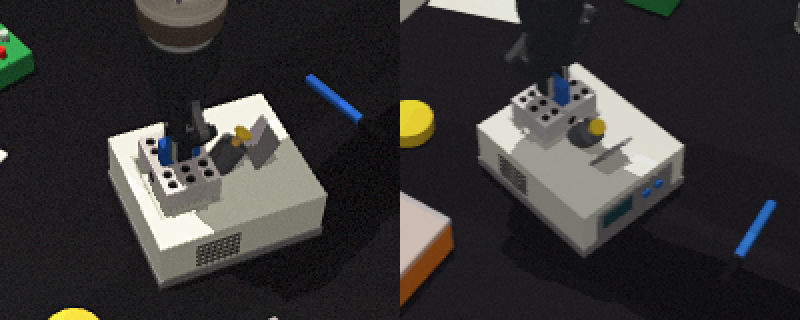

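The block hangs level just above the recess in both views (crop pixels (180,175) and (555,110)), clear of the pin and guard. I'll lower it slowly.

```bash
python3 -m jog '[[1,0,-0.03,-0.2,0,0,0],[1,0,-0.03,-0.35,0,0,0],[1,0,-0.03,-0.5,0,0,0],[1,0,-0.03,-0.6,0,0,0]]' 40;  python3 -m jog '[[1,0,0,-0.25,0,0,0],[1,0,0,-0.5,0,0,0],[1,0,0,-0.75,0,0,0]]' 40; python3 to.py 628.9 51.5 78 75.8
```

```text
time: 6.0
ee_pos: [0.6304, 0.0509, 0.1013]
tcp_rot: [-90.1, -0.0, 76.0]
wrist_force: [6.0, -1.2, 0.7]
opening: 0.0129
time: 6.3
ee_pos: [0.6303, 0.0509, 0.0823]
tcp_rot: [-90.1, -0.0, 76.0]
wrist_force: [5.9, -0.7, 0.3]
opening: 0.0126
t 6.3 units [-0.06  0.03 -0.17] [ 0.    0.02 -0.05] F [ 5.9 -0.7  0.3] open 0.0126 q [ 5. 16.  6. 80. -0. 19.]
```

```bash
python3 -m jog '[[1,0.05,0,-0.05,0,0,0],[1,0.05,0,-0.12,0,0,0],[1,0.05,0,-0.2,0,0,0]]' 40; python3 to.py 628.9 51.5 78 75.8
```

```text
time: 6.6
ee_pos: [0.63, 0.0511, 0.0784]
tcp_rot: [-89.9, 0.0, 76.1]
wrist_force: [-11.0, -0.7, 18.7]
opening: 0.0131
t 6.6 units [-0.04  0.01 -0.02] [-0.   -0.01 -0.05] F [-11.   -0.7  18.7] open 0.0131 q [ 5. 16.  6. 80.  0. 19.]
```

```bash
python3 -m jog '[[0.5,-0.03,0,0.06,0,0,0],[0.5,-0.03,0,0.06,0,0,0],[0.5,-0.03,0,0.06,0,0,0],[0.5,-0.03,0,0.4,0,0,0],[0.5,-0.03,0,2,0,0,0]]' 40;python3 -m jog '[[0.5,0,0,2,0,0,0],[0.5,0,-1.6,3,0,0,0],[0.5,0,-3.2,3,0,0,-1.5]]'; python3 - <<'E'
from h import *
for c in ['scene','side']:
    im,P,m,T=cam(c); print(c)
    ax=np.array([np.cos(np.radians(-14.2)),np.sin(np.radians(-14.2))]); ay=np.array([-ax[1],ax[0]])
    d=P[...,:2]-np.array([.5853,.0625]); lx=d@ax; ly=d@ay
    for n,M in [('block',(abs(lx-.045)<.028)&(abs(ly)<.038)&(P[...,2]<.08)&(P[...,2]>.03)),('rim',(abs(lx-.045)>.036)&(lx>0)&(abs(lx)<.09)&(abs(ly)<.075)&(P[...,2]<.08)&(P[...,2]>.06))]:
        q=P[M]; A=np.c_[q[:,:2]-q[:,:2].mean(0),np.ones(len(q))]
        print(n,len(q),np.median(q[:,2]).round(4),np.linalg.lstsq(A,q[:,2],rcond=None)[0].round(4))
    i2=im[200:360,240:440] if c=='scene' else im[190:350,210:410]
    save('c_'+c,cv2.resize(i2,(400,320),interpolation=3))
    yellow(im,P)
    top(im,P,.12,.135,(.4,.5,-.37,-.28),'mal top')
a=np.hstack([cv2.imread('pics/c_%s.png'%c) for c in ['scene','side']]); cv2.imwrite('pics/c.png',a)
E
python3 to.py 461 -335 230 -33
```

```text
time: 7.1
ee_pos: [0.628, 0.0509, 0.1237]
tcp_rot: [-89.6, 0.1, 76.0]
wrist_force: [0.7, 0.2, 0.5]
opening: 0.0423
time: 7.4
ee_pos: [0.6316, -0.029, 0.2082]
tcp_rot: [-90.4, -0.1, 68.6]
wrist_force: [-0.0, -0.5, -0.5]
opening: 0.0426
scene
block 498 0.0706 [-0.0056 -0.0023  0.0709]
rim 430 0.0703 [-0.0047  0.0018  0.0705]
yellow 57 [0.5593 0.0708 0.1111] [0.5484 0.0626 0.0992] [0.5673 0.0796 0.12  ]
mal top few 0
side
block 391 0.0697 [-0.0069  0.009   0.07  ]
rim 281 0.0695 [-0.0045 -0.0013  0.0695]
yellow 53 [0.554  0.0725 0.1125] [0.5458 0.0634 0.1052] [0.5613 0.0815 0.1183]
mal top 76 [ 461. -335.] [29.2 30.1] 60.0 z 0.1257 rgb [41. 37. 39.]
t 7.5 units [ -6.78 -12.09   1.03] [ 3.000e-02  1.000e-02 -2.022e+01] F [-0.2  1.1 -0.5] open 0.0429 q [-3. 16. 20. 94. -0. 19.]
```

View pics/c.png

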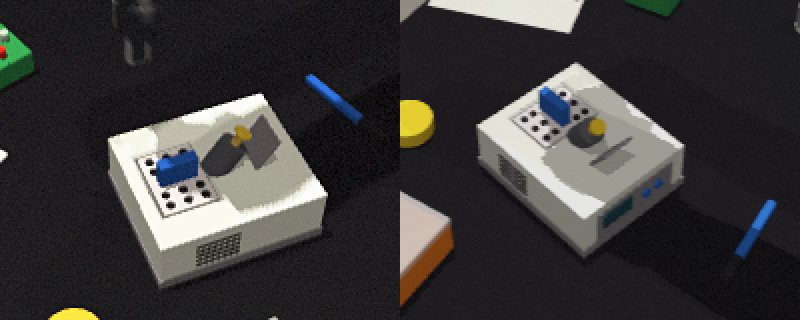

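The block sits flush: its top and the rim agree within 0.5 mm in both cameras, and the crops show no step. Now the red mallet.

```bash
python3 -m jog '[[0.2,-1,-1.8,1,0,0,-1],[0.2,-2,-3.6,1,0,0,-2],[0.2,-3,-5.3,1,0,0,-2.3],[0.2,-4,-7.1,1,0,0,-2.3],[0.2,-5,-8.9,1,0,0,-2.3]]'>/dev/null;python3 -m jog '[[0.2,-0.9,-1.6,0,0,0,0],[0.2,-1.7,-3,0,0,0,0],[0.2,-1.78,-3.2,0,0,0,0],[0.2,-1.78,-3.2,0,0,0,0],[0.2,-1.78,-3.2,0,0,0,0]]'; python3 - <<'E'
from h import *
im,P,m,T=cam('wrist'); save('w2',im)
top(im,P,.12,.135,(.43,.5,-.375,-.28),'mal top'); top(im,P,.03,.045,(.43,.5,-.37,-.28),'mal head')
h=cv2.cvtColor(im,cv2.COLOR_RGB2HSV)
top(im,P,.06,.12,(.43,.5,-.37,-.28),'handle')
top(im,P,.12,.135,(.40,.53,-.5,-.385),'orange top')
E
python3 to.py 461 -335 70 57
```

```text
time: 8.5
ee_pos: [0.4661, -0.3216, 0.2274]
tcp_rot: [-90.0, -0.0, 57.1]
wrist_force: [0.4, -0.2, -0.3]
opening: 0.0682
mal top 1711 [ 459.7 -338. ] [26.8 26.9] 61.2 z 0.1277 rgb [113. 102. 101.]
mal head 863 [ 456.3 -333.7] [43.1 32.8] 39.2 z 0.0406 rgb [177. 167. 162.]
handle 766 [ 455.3 -331.9] [31.9 17.7] 33.9 z 0.0945 rgb [201.  48.  43.]
orange top 1265 [ 455.8 -432.9] [27.8 25.8] 66.7 z 0.1276 rgb [90. 81. 81.]
t 8.55 units [-0.21 -0.55 -6.3 ] [-0.    0.   -0.03] F [-0.2  0.4  0.4] open 0.0682 q [-35.   7.  12.  95.   0.  -2.]
```

View pics/w2.png

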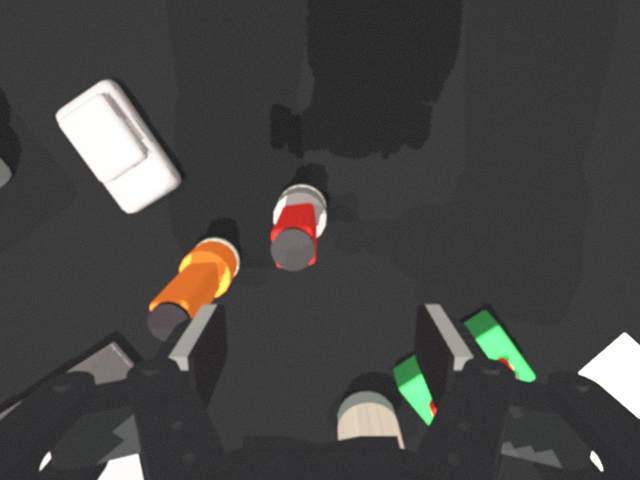

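Wrist view: the red mallet stands at (295,225), the orange one at (195,285), and the mouse and rack are clear of it. The round cap gives no yaw, so I'll take the yaw from the red flats.

```bash
python3 - <<'E'
from h import *
for c in ['wrist','scene','side']:
    im,P,m,T=cam(c)
    h=cv2.cvtColor(im,cv2.COLOR_RGB2HSV)
    M=((h[...,0]<6)|(h[...,0]>173))&(h[...,1]>130)&(P[...,2]>.045)&(P[...,2]<.122)&(np.hypot(P[...,0]-.4598,P[...,1]+.3375)<.03)
    q=(P[M][:,:2]-[.4598,-.3375])*1000; print(c,len(q),q.mean(0).round(1))
    # square fit: points lie on |u|=13 or |v|=13
    from scipy.optimize import least_squares
    best=[]
    for y0 in range(0,90,5):
        f=lambda p:(lambda u:np.maximum(abs(u[:,0]),abs(u[:,1]))-13)((q-p[:2])@np.array([[np.cos(p[2]),-np.sin(p[2])],[np.sin(p[2]),np.cos(p[2])]]))
        s=least_squares(f,[0,0,np.radians(y0)],loss='soft_l1'); best.append((round(s.cost,1),np.round(s.x[:2],1),round(np.degrees(s.x[2])%90,1)))
    print(sorted(best,key=lambda b:b[0])[:6:2])
E
```

```text
wrist 912 [-8.8  7. ]
[(np.float64(43.7), array([-0.1, -0.9]), np.float64(63.9)), (np.float64(43.7), array([-0.1, -0.9]), np.float64(63.9)), (np.float64(43.7), array([-0.1, -0.9]), np.float64(63.9))]
scene 225 [6.4 8.7]
[(np.float64(194.2), array([ 0.1, -1.7]), np.float64(68.0)), (np.float64(194.2), array([ 0.1, -1.7]), np.float64(68.0)), (np.float64(194.2), array([ 0.1, -1.7]), np.float64(67.9))]
side 277 [-2.3 10.1]
[(np.float64(232.9), array([1. , 0.6]), np.float64(62.7)), (np.float64(232.9), array([1. , 0.6]), np.float64(62.7)), (np.float64(232.9), array([1. , 0.6]), np.float64(62.7))]
```

```bash
python3 -m jog '[[0.2,-0.25,-0.66,-0.8,0,0,1.5],[0.2,-0.25,-0.66,-2.5,0,0,1.5],[0.2,-0.25,-0.66,-4.2,0,0,1.5],[0.2,-0.25,-0.66,-5.8,0,0,1.5],[0.2,-0.25,-0.66,-6.3,0,0,1.5]]' 100; python3 -m jog '[[0.2,0,0,0,0,0,0],[1,0,0,0,0,0,0],[1,0,0,0,0,0,0],[1,0,0,0,0,0,0],[1,0,0,0,0,0,0]]' 100; python3 to.py 459.8 -338 70 64.5
```

```text
time: 9.2
ee_pos: [0.4579, -0.3369, 0.0655]
tcp_rot: [-89.7, -0.1, 64.6]
wrist_force: [-0.7, 0.5, 0.0]
opening: 0.0682
time: 9.7
ee_pos: [0.4604, -0.3394, 0.0721]
tcp_rot: [-90.2, 0.0, 64.6]
wrist_force: [0.5, 1.4, 5.9]
opening: 0.0246
t 9.7 units [-0.02  0.06 -0.08] [ 0.02  0.03 -0.01] F [0.5 1.4 5.9] open 0.0246 q [-36.   8.  -5.  78.   0. -11.]
```

```bash
python3 -m jog '[[1,0,0,0.5,0,0,0],[1,0,0,2,0,0,0],[1,0,0,3.9,0,0,0],[1,0,0,5.7,0,0,0],[1,0,0,7.4,0,0,0]]' 100; python3 to.py 457.3 95 255.3 75.8 35 -14.2
```

```text
time: 10.2
ee_pos: [0.459, -0.3387, 0.2581]
tcp_rot: [-90.1, 0.0, 64.5]
wrist_force: [1.4, -0.3, -2.5]
opening: 0.025
t 10.2 units [-0.07 17.35 -0.11] [-2.37 -6.58  2.18] F [ 1.4 -0.3 -2.5] open 0.025 q [-36.   8.  17.  98.  -0. -11.]
```

```bash
python3 -m jog '[[1,0,1,0.2,-0.2,-0.6,0.2],[1,0,2.7,0.4,-0.5,-1.3,0.4],[1,0,4.4,0.6,-0.8,-2.1,0.7],[1,0,6.1,0.6,-1.1,-3,1],[1,0,7.8,0.6,-1.4,-3.9,1.3]]' 110 >/dev/null; python3 to.py 457.3 95 255.3 75.8 35 -14.2
```

```text
t 10.7 units [-0.06  9.5  -0.63] [-0.97 -2.65  0.87] F [ 1.1 -0.1 -2.9] open 0.0251 q [-18. -25. -14.  80.   0.   1.]
```

```bash
python3 -m jog '[[1,0,1.8,-0.1,-0.2,-0.5,0.2],[1,0,3.6,-0.2,-0.4,-1,0.4],[1,0,5.4,-0.3,-0.6,-1.6,0.6],[1,0,7.2,-0.4,-0.8,-2.2,0.7],[1,-0.06,8.7,-0.6,-0.97,-2.65,0.87]]' >/dev/null;  python3 -m jog '[[1,0,0.6,0,0,0,0],[1,0,0.8,0,0,0,0],[1,0,0.8,0,0,0,0]]'; python3 to.py 479.5 89.4 222.5 75.8 35 -14.2
python3 - <<'E'
from h import *
n=np.array([-.556,.1407,.8192])
for c in ['scene','side']:
    im,P,m,T=cam(c); print(c); save('d_'+c,im)
    o=bot.get_obs()
    Rt=R.from_euler('xyz',o['tcp_rot'],degrees=True).as_matrix(); L=(P-o['ee_pos'])@Rt   # tool frame coords
    h=cv2.cvtColor(im,cv2.COLOR_RGB2HSV)
    red=((h[...,0]<6)|(h[...,0]>173))&(h[...,1]>130)&(np.linalg.norm(L,axis=-1)<.12)
    near=(np.hypot(L[...,0],L[...,2])<.035)&(L[...,1]>.02)&(L[...,1]<.1)
    q=L[near]*1000; print('head pts',len(q),'y pct',np.percentile(q[:,1],[1,5,50,95,99]).round(1))
    hd=q[(q[:,1]>35)]
    # fit cylinder r=22 axis free
    from scipy.optimize import least_squares
    f=lambda p:np.hypot(hd[:,0]-p[0]-p[2]*(hd[:,1]-52),hd[:,2]-p[1]-p[3]*(hd[:,1]-52))-22
    s=least_squares(f,[0,0,0,0],loss='soft_l1'); print('axis off',s.x[:2].round(1),'tilt deg',np.degrees(s.x[2:]).round(1),s.cost.round(0))
    yellow(im,P)
E
```

```text
time: 11.5
ee_pos: [0.4576, 0.0939, 0.2555]
tcp_rot: [-124.8, 0.0, 75.8]
wrist_force: [-0.5, -0.1, -2.6]
opening: 0.0246
t 11.5 units [ 0.88 -0.18 -1.32] [-0.   -0.05 -0.  ] F [-0.5 -0.1 -2.6] open 0.0246 q [ 24. -36. -27.  70. -21.  33.]
scene
head pts 546 y pct [21.1 23.9 45.4 69.1 70.9]
axis off [0.2 1.3] tilt deg [1.1 0.5] 172.0
yellow 55 [0.5596 0.0712 0.1111] [0.5469 0.0625 0.1005] [0.5683 0.0784 0.1192]
side
head pts 350 y pct [21.2 24.8 36.4 68.1 71.4]
axis off [2.  1.6] tilt deg [ 0.7 -0.3] 86.0
yellow 51 [0.5538 0.0728 0.1124] [0.5468 0.0621 0.1057] [0.5615 0.0816 0.1202]
```

```bash
python3 -m jog '[[1,0.45,-0.1,-0.65,0,-0.05,0],[1,0.92,-0.23,-1.29,0,-0.05,0],[1,0.92,-0.23,-1.29,0,-0.05,0],[1,0.92,-0.23,-1.29,0,-0.05,0]]' 110; python3 to.py 479.5 89.4 222.5 75.8 35 -14.2
python3 - <<'E'
from h import *
L=[]
for c,x,y in [('scene',270,170),('side',220,150)]:
    im,P,m,T=cam(c); 
    # overlay: pin axis from boss through top up to 100mm
    n=np.array([-.556,.1407,.8192]); pt=np.array([.5529,.0708,.1144])
    pts=np.array([pt,pt+.06*n,pt+.187*n]); rv=np.array(m['rvec'],float); K=np.array([[m['fx'],0,m['cx']],[0,m['fy'],m['cy']],[0,0,1]],float)
    uv=cv2.projectPoints(pts,rv,np.array(m['tvec'],float),K,None)[0][:,0]
    i2=cv2.resize(im[y:y+140,x:x+140],(400,400),interpolation=2)
    for u in uv: cv2.circle(i2,tuple(int(v) for v in ((u-[x,y])*400/140)),3,(0,255,0),-1)
    L.append(i2)
save('d',np.hstack(L))
E
```

```text
time: 12.0
ee_pos: [0.4808, 0.0865, 0.2228]
tcp_rot: [-125.0, 0.0, 75.6]
wrist_force: [0.1, 0.1, -1.6]
opening: 0.025
t 12.0 units [-0.05  0.11 -0.01] [-0.   -0.    0.04] F [ 0.1  0.1 -1.6] open 0.025 q [ 22. -35. -30.  65. -20.  31.]
```

View pics/d.png

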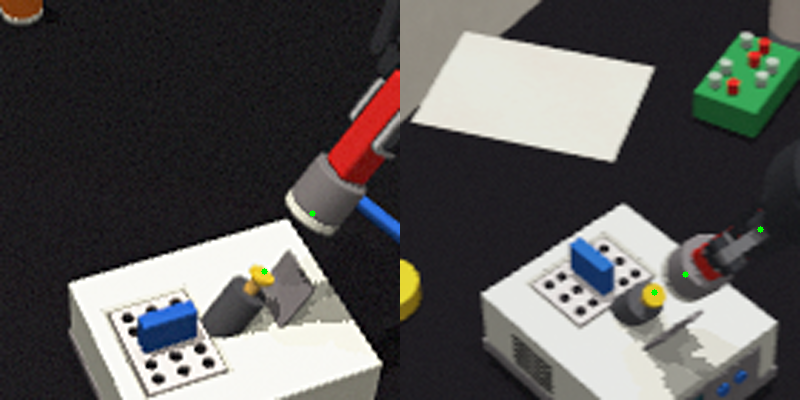

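The mallet face centre is on the pin axis and parallel to it in both views, and it clears the guard. Strike.

```bash
python3 -m jog '[[1,0.78,-0.15,-1.15,0,0,0],[1,1.51,-0.33,-2.23,0,0,0],[1,1.71,-0.38,-2.52,0,0,0],[1,0.89,-0.18,-1.31,0,0,0],[1,0,0.05,0,0,0,0]]' 120; python3 to.py 480.4 88.2 223.3 75.8 35 -14.2
python3 - <<'E'
from h import *
n=np.array([-.556,.1407,.8192]); b=np.array([.5640,.0680,.098])
for c in ['scene','side']:
    im,P,m,T=cam(c); q=yellow(im,P); print('height',np.percentile((q-b)@n*1000,[2,50,98]).round(1))
    x,y=(290,230) if c=='scene' else (250,210)
    save('e_'+c,cv2.resize(im[y:y+90,x:x+120],(400,300),interpolation=2))
cv2.imwrite('pics/e.png',np.hstack([cv2.imread('pics/e_%s.png'%c) for c in ['scene','side']]))
E
```

```text
time: 12.6
ee_pos: [0.4796, 0.0885, 0.2231]
tcp_rot: [-124.9, 0.0, 75.7]
wrist_force: [0.8, 0.0, -3.0]
opening: 0.0249
t 12.6 units [ 0.03 -0.01  0.01] [ 0.   -0.02  0.03] F [ 0.8  0.  -3. ] open 0.0249 q [ 22. -35. -30.  65. -20.  31.]
yellow 39 [0.5653 0.0698 0.1033] [0.5563 0.0614 0.098 ] [0.5721 0.0773 0.1084]
height [0.5 4.3 6. ]
yellow 52 [0.561  0.0694 0.1009] [0.5533 0.0575 0.0926] [0.5692 0.0798 0.1104]
height [-0.3  4.5  9.5]
```

View pics/e.png

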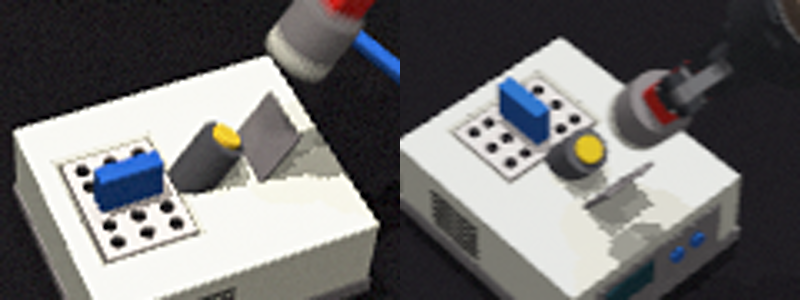

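```bash
python3 - <<'E'
from h import *
n=np.array([-.556,.1407,.8192]); b=np.array([.5640,.0680,.098])
e1=np.array([.9694*.8192,-.2453*.8192,.5736]); e2=np.cross(n,e1)
for c in ['scene','side']:
    A=[]
    for k in range(4):
        im,P,m,T=cam(c); h=cv2.cvtColor(im,cv2.COLOR_RGB2HSV)
        d=(P-b)*1000; A.append(np.stack([d@n,d@e1,d@e2],-1))
    A=np.nanmedian(A,0); Y=(h[...,0]>18)&(h[...,0]<35)&(h[...,1]>120)&(h[...,2]>90)
    near=(np.hypot(A[...,1],A[...,2])<18)&(A[...,0]>-8)&(A[...,0]<15)
    Yi=cv2.erode(Y.astype(np.uint8),np.ones((3,3)))>0
    q=A[near&Yi]; print(c,'head',len(q),np.median(q,0).round(1),np.percentile(q[:,0],[10,90]).round(1))
    q=A[near&~(cv2.dilate(Y.astype(np.uint8),np.ones((3,3)))>0)&(h[...,2]<130)]; print('boss',len(q),np.sort(q[:,0]).round(1)[-25:])
    o=bot.get_obs(); Rt=R.from_euler('xyz',o['tcp_rot'],degrees=True).as_matrix(); L=(P-o['ee_pos'])@Rt*1000
    nr=(np.hypot(L[...,0],L[...,2])<35)&(L[...,1]>20)&(L[...,1]<100); print('mallet y',np.percentile(L[nr][:,1],[1,5,95,99]).round(1))
E
```

```text
scene head 16 [5.  5.7 2.5] [3.5 5.5]
boss 57 [-2.8 -2.6 -2.4 -2.1 -2.  -1.9 -1.5 -1.5 -1.3 -1.3 -0.8 -0.8 -0.3 -0.2
 -0.1  0.2  0.2  0.3  0.3  0.3  0.5  0.7  0.9  1.1  1.2]
mallet y [21.1 23.6 68.8 70.6]
side head 26 [ 5.  -0.7  0.4] [3.5 6.6]
boss 55 [-0.7 -0.6 -0.5 -0.5 -0.5 -0.4 -0.3 -0.2 -0.  -0.  -0.  -0.   0.1  0.1
  0.3  0.4  0.6  0.6  0.6  0.7  0.8  1.   1.2  1.3  1.5]
mallet y [21.7 25.6 69.4 72.1]
```

```bash
python3 - <<'E'
from h import *
n=np.array([-.556,.1407,.8192]); b=np.array([.5640,.0680,.098])
e1=np.array([.9694*.8192,-.2453*.8192,.5736]); e2=np.cross(n,e1)
im,P,m,T=cam('wrist'); save('f',im); print('cam',T[:3,3])
h=cv2.cvtColor(im,cv2.COLOR_RGB2HSV); d=(P-b)*1000; A=np.stack([d@n,d@e1,d@e2],-1)
rr=np.hypot(A[...,1],A[...,2]); Y=(h[...,0]>18)&(h[...,0]<35)&(h[...,1]>120)&(h[...,2]>90)&(rr<30)&(abs(A[...,0])<25)
print(Y.sum(), np.percentile(A[Y],[5,25,50,75,95],axis=0).round(1) if Y.any() else '')
M=(rr<20)&(abs(A[...,0])<25); print(M.sum(), np.histogram(A[M][:,0],bins=np.arange(-10,25,1)))
E
```

```text
cam [0.34515274 0.12350864 0.29865145]
40 [[ 0.8 -9.4 -5.3]
 [ 3.8 -9.  -3.1]
 [ 5.  -8.6 -0.9]
 [ 5.4 -8.1  1.2]
 [ 6.4 -8.   3.4]]
808 (array([  7,   7,  13,  10,   9,   5,   9,  12,  16,  53, 184, 115,  15,
         7,   8,  16,   5,   0,   0,   0,   0,   0,   0,   0,   0,   0,
         0,   0,   0,   0,   0,   0,   0,   0]), array([-10,  -9,  -8,  -7,  -6,  -5,  -4,  -3,  -2,  -1,   0,   1,   2,
         3,   4,   5,   6,   7,   8,   9,  10,  11,  12,  13,  14,  15,
        16,  17,  18,  19,  20,  21,  22,  23,  24]))
```

Wrist, scene and side views all put the pin head about 4.5–5 mm above the boss face, so the pin is home. Next I retreat along the pin and stand the mallet on open bench near (0.45, -0.20).

```bash
python3 -m jog '[[1,-0.45,0.12,0.65,0,0,0],[1,-0.89,0.2,1.4,0,0,0],[1,-0.89,-0.8,1.6,0,0.4,0],[1,-0.89,-2.4,1.6,0.3,1.4,0],[1,-0.89,-4.1,1.6,0.6,2.5,0]]' 110; python3 to.py 450 -200 130 75.8
```

```text
time: 13.65
ee_pos: [0.4582, -0.0136, 0.2634]
tcp_rot: [-112.1, 0.0, 75.9]
wrist_force: [2.4, -0.2, -3.6]
opening: 0.0246
t 13.65 units [-0.33 -7.46 -5.34] [ 1.08  4.28 -0.03] F [ 2.4 -0.2 -3.6] open 0.0246 q [  2. -29. -18.  80.  -6.  15.]
```

```bash
python3 -m jog '[[1,-0.05,-1.6,-0.8,0.25,1,0],[1,-0.1,-3.2,-1.6,0.5,2,0],[1,-0.2,-4.8,-2.6,0.8,3,0],[1,-0.3,-6.4,-3.8,1.08,4,0],[1,-0.33,-7.4,-5,1.08,4.28,0]]' >/dev/null;  python3 -m jog '[[1,0,0,-0.3,0,0,0],[1,0,0,-0.3,0,0,0],[1,0,0,-0.3,0,0,0]]' ; python3 to.py 450 -200 75 75.8
python3 - <<'E'
from h import *
for c in ['scene','side']:
    im,P,m,T=cam(c); o=bot.get_obs()
    M=(np.hypot(P[...,0]-.45,P[...,1]+.2)<.03)&(P[...,2]>.015)&(P[...,2]<.1); q=P[M]*1000; print(c,len(q),np.percentile(q[:,2],[1,5,95]).round(1)); hd=q[q[:,2]<95]
    from scipy.optimize import least_squares
    f=lambda p:np.hypot(hd[:,0]-450-p[0]-p[2]*(hd[:,2]-75),hd[:,1]+200-p[1]-p[3]*(hd[:,2]-75))-22
    s=least_squares(f,[0,0,0,0],loss='soft_l1'); print('axis off',s.x[:2].round(1),'tilt deg',np.degrees(s.x[2:]).round(1))
E
```

```text
time: 14.45
ee_pos: [0.4507, -0.198, 0.1311]
tcp_rot: [-90.2, 0.2, 75.8]
wrist_force: [-0.5, 1.2, -2.1]
opening: 0.0247
t 14.45 units [-0.03 -0.08 -2.24] [ 0.04  0.02 -0.01] F [-0.5  1.2 -2.1] open 0.0247 q [-24.  -4. -10.  84.  -0.  -9.]
scene 241 [57.8 61.3 99.3]
axis off [-1.9  1.1] tilt deg [1.3 0.5]
side 244 [59.9 61.9 99.2]
axis off [-0.7  3.7] tilt deg [1.3 0.5]
```

```bash
python3 -m jog '[[1,0,0,-0.9,0,0,0],[1,0,0,-1.7,0,0,0],[1,0,0,-2.1,0,0,0],[1,0,0,-2.25,0,0,0],[1,0,0,-2.36,0,0,0]]' 60; python3 to.py 450 -200 72 75.8
```

```text
time: 15.05
ee_pos: [0.4508, -0.1983, 0.072]
tcp_rot: [-90.2, 0.2, 75.8]
wrist_force: [0.7, -0.1, 0.1]
opening: 0.0248
t 15.05 units [-0.03 -0.07 -0.  ] [ 0.04  0.02 -0.01] F [ 0.7 -0.1  0.1] open 0.0248 q [-24.  -3. -16.  77.  -0. -10.]
```

```bash
python3 -m jog '[[1,0,0,-0.04,0,0,0],[1,0,0,-0.06,0,0,0],[1,0,0,-0.06,0,0,0]]' 20; python3 -m jog '[[0.65,0,0,0,0,0,0],[0.6,0,0,0,0,0,0],[0.5,0,0,0,0,0,0],[0.3,0,0,0,0,0,0],[0.2,0,0,0,0,0,0]]' 20;  python3 -m jog '[[0.2,0,0,0.6,0,0,0],[0.2,0,0,2,0,0,0],[0.2,0,0,3.7,0,0,0],[0.2,0,0,5.4,0,0,0],[0.2,0,0,6.4,0,0,0]]' 
python3 -m jog '[[0.2,-2,-1,0.6,0,0,0],[0.2,-4,-2,0.6,0,0,0]]' 
python3 - <<'E'
from h import *
n=np.array([-.556,.1407,.8192]); b=np.array([.5640,.0680,.098])
for c in ['scene','side']:
    im,P,m,T=cam(c); save('g_'+c,im); q=yellow(im,P); print('height',np.median((q-b)@n*1000).round(1))
    top(im,P,.12,.135,(.4,.5,-.25,-.15),'mal top'); top(im,P,.03,.043,(.4,.5,-.25,-.15),'mal head')
    top(im,P,.12,.135,(.40,.53,-.5,-.385),'orange top')
    top(im,P,.024,.034,(.3,.44,.28,.42),'pink top'); top(im,P,.06,.074,(.45,.75,-.05,.2),'heater top')
cv2.imwrite('pics/g.png',np.hstack([cv2.imread('pics/g_%s.png'%c)[90:460,150:550] for c in ['scene','side']]))
E
```

```text
time: 15.35
ee_pos: [0.451, -0.1985, 0.072]
tcp_rot: [-90.2, 0.2, 75.8]
wrist_force: [-3.9, 3.7, 8.5]
opening: 0.0247
time: 15.85
ee_pos: [0.4504, -0.1985, 0.0696]
tcp_rot: [-90.1, 0.2, 75.8]
wrist_force: [-0.9, -0.7, -0.1]
opening: 0.0686
time: 16.35
ee_pos: [0.4508, -0.1986, 0.2343]
tcp_rot: [-90.3, 0.2, 75.8]
wrist_force: [0.5, 0.1, 0.1]
opening: 0.0682
time: 16.55
ee_pos: [0.3624, -0.2426, 0.2469]
tcp_rot: [-90.3, 0.2, 76.0]
wrist_force: [-0.2, -0.7, -0.0]
opening: 0.0682
yellow 39 [0.5653 0.0698 0.1032] [0.5561 0.0606 0.0971] [0.5721 0.0775 0.109 ]
height 4.2
mal top 82 [ 449.6 -196.3] [27.7 26.3] 67.7 z 0.1263 rgb [34.  29.5 32. ]
mal head 99 [ 452.5 -193.5] [34.4 40.7] 50.0 z 0.0388 rgb [88. 82. 80.]
orange top 66 [ 458.3 -432. ] [30.7 25.4] 55.7 z 0.1264 rgb [36. 32. 31.]
pink top 720 [358.9 354.9] [85.4 62.1] 22.4 z 0.03 rgb [247.  147.  176.5]
heater top 4426 [585.5  61.7] [163.7 191.8] 75.8 z 0.0701 rgb [249. 249. 244.]
yellow 51 [0.5608 0.0697 0.101 ] [0.5542 0.0579 0.0919] [0.5691 0.0791 0.1077]
height 4.9
mal top 86 [ 448.9 -193.2] [27.2 26. ] 81.5 z 0.1257 rgb [44. 41. 44.]
mal head 110 [ 445.8 -189.3] [44.  35.9] 27.3 z 0.0378 rgb [101.5  91.5  92. ]
orange top 34 [ 464.7 -427.6] [14.8 31.8] 19.0 z 0.1255 rgb [49.  46.  45.5]
pink top 1086 [356.9 357.8] [82.1 64.7] 22.4 z 0.0297 rgb [228. 166. 191.]
heater top 3811 [585.3  63.5] [164.4 197. ] 75.3 z 0.0692 rgb [245. 246. 243.]
```

View pics/g.png

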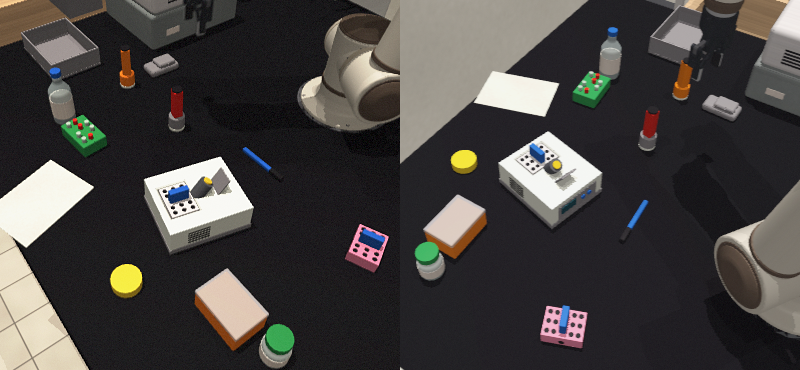

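Both views show everything in place: mallet upright at crop (176,110)/(650,130), block flush, pin down, bystanders unmoved. With time to spare, I'll check the pin from close by with the wrist camera.

```bash
python3 -m jog '[[0.2,1.2,1.5,0.6,0,0,0],[0.2,2.3,3,1.2,0,0,0],[0.2,3.5,4.5,1.6,0,0,0],[0.2,4.6,6,1.6,0,0,0],[0.2,5.8,7.5,1.6,0,0,0]]' >/dev/null;  python3 -m jog '[[0.2,1,1.4,0,0,0,0],[0.2,1.9,2.9,0,0,0,0],[0.2,1.9,2.9,0,0,0,0],[0.2,1.9,2.9,0,0,0,0]]'
python3 - <<'E'
from h import *
n=np.array([-.556,.1407,.8192]); b=np.array([.5640,.0680,.098])
e1=np.array([.9694*.8192,-.2453*.8192,.5736]); e2=np.cross(n,e1)
im,P,m,T=cam('wrist'); save('h',im); print('cam',T[:3,3])
h=cv2.cvtColor(im,cv2.COLOR_RGB2HSV); d=(P-b)*1000; A=np.stack([d@n,d@e1,d@e2],-1)
rr=np.hypot(A[...,1],A[...,2]); Y=(h[...,0]>18)&(h[...,0]<35)&(h[...,1]>120)&(h[...,2]>90)&(rr<30)&(abs(A[...,0])<25)
Yi=cv2.erode(Y.astype(np.uint8),np.ones((5,5)))>0; print(Y.sum(),Yi.sum()); print('head',np.percentile(A[Yi],[5,25,50,75,95],axis=0).round(1).tolist())
M=(rr<17)&(rr>9)&(abs(A[...,0])<4)&~(cv2.dilate(Y.astype(np.uint8),np.ones((7,7)))>0); print('boss',M.sum(),np.percentile(A[M][:,0],[5,25,50,75,95]).round(1))
ax=np.array([.9694,-.2453]); d2=P[...,:2]-np.array([.5853,.0625]); lx=d2@ax; ly=d2@np.array([.2453,.9694])
for nme,K in [('block',(abs(lx-.045)<.028)&(abs(ly)<.038)&(abs(ly)>.01)),('rim',(abs(lx-.045)<.028)&(abs(ly)>.048)&(abs(ly)<.075))]:
    K=K&(P[...,2]>.055)&(P[...,2]<.08); print(nme,K.sum(),np.nanmedian(P[K][:,2]).round(4))
E
```

```text
time: 17.55
ee_pos: [0.5552, 0.0188, 0.2842]
tcp_rot: [-90.0, 0.2, 75.9]
wrist_force: [-0.5, -0.8, 0.3]
opening: 0.0685
cam [0.48624229 0.03668438 0.42771892]
521 305
head [[4.6, -5.9, -7.8], [5.4, -2.6, -4.6], [5.9, 1.1, -1.2], [6.2, 5.1, 2.5], [6.8, 8.5, 5.7]]
boss 344 [-3.  -0.1  0.5  1.1  1.7]
block 3404 0.0711
rim 3346 0.071
```

```bash
python3 -c "
from workcell import bot
print(bot.job_done(), bot.get_obs()['time'])"
```

```text
the job is handed in; nothing more can be done
the job is handed in; nothing more can be done
```

The job is handed in at about 18 s of robot time. I set the silver well block in the recess, drove the pin home with one blow of the red mallet along its axis at about 0.3 m/s (commanded), and stood the mallet upright on open bench near (0.45, -0.20).

Last checks:
- **Block:** its top matches the heater's rim to about 0.1 mm in the wrist camera and 0.5 mm in the other two.
- **Pin:** the head's top measured 4.2 to 5.4 mm above the boss face, depending on the camera, against 5 mm for home. I could only measure this to about 0.5 mm, and the peak force of the blow was not recorded.
- **Mallet:** it stands free and upright, with its top at 126 mm.
- **Other things:** the pink block and the orange mallet measured as they were, apart from one partly hidden side-camera reading of the orange mallet that was 7 mm off. The other bystanders looked unmoved in the last pictures.
- **Forces:** the readings I saw stayed under about 22 N. The block brushed the recess wall at about 6 N going in, with about 22 N as it was seated.

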